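# Slot the tall foraging box back into its packed row

### The job

Put the tall foraging box back on the perforated shelf, in the narrow gap in the middle of the row of four short boxes: ease it in tongue first with its front a little raised, so that the short boxes slide apart and stay standing. Hook its tongue under the shelf's rear lip, then swing its front down behind the front lip until it stands flat on the deck, and let go. Leave the cube, knot toy, bell and cup where they are.

Things in the scene. Friction and masses are not known exactly. Their poses are not given: they have to be found in the camera images.
- tall_box: the only tall box: slim plywood foraging box, 30 mm wide (y), 120 mm tall, 0.21 to 0.35 kg, standing loose on the counter. Body x = -50 (front, acrylic flap) to +50 mm; flanks parallel to x = +28, then tapering like a bow to 10 mm wide at +50. Origin: centre of the underside, x to the tongue (rear), z up. Hold it across the plain flanks above 80 mm, to clear the short boxes
- tongue (a point): tip of the tall box's tongue, on the underside, at (62, 0, 0) mm in tall_box's frame, same axes. The tongue is 10 mm wide and 5 mm thick, level with the underside, and sticks out 12 mm behind the body (x = +50 to +62 mm)
- shelf: perforated aluminium shelf, fixed; its place and yaw differ each time. Origin: on the counter under the middle of the bay; x from front lip to rear lip (away from the robot), y left. Deck top 50 mm above the counter, y = -110 to +230 mm; bay between end plates (35 mm high) at y = -98 and +98 mm, the cube stands left of it
- bay (a point): middle of the bay on the deck's top, axes of the shelf. A box is home when it stands flat on the deck, its tongue under the rear lip and its front behind the front lip (box origin at x = -3.5 to +2.5 mm here). It fits only with the front raised (0.1 to 0.2 rad of pitch) until the tongue is under the rear lip
- front_lip (a point): top edge of the front lip, inner side, in the middle of the bay, at (-53.5, 0, 8) mm from point bay, axes of the shelf. The lip is an upright strip 3 mm thick along the whole front, 8 mm higher than the deck
- rear_lip (a point): underside edge of the rear lip in the middle of the bay, at (53.5, 0, 10) mm from point bay, axes of the shelf. The lip is a level strip along the whole rear, underside 10 mm and top 13 mm above the deck, reaching back to the rear wall at x = +64.5 mm. A tongue resting its tip on the deck passes under it at up to 0.2 rad of pitch
- box1: short plywood foraging box, one of four alike, loose in the bay: far left, 0.5 to 3 mm from box2. Same form, length and tongue as tall_box, but 26 mm wide and 70 mm tall, 0.12 to 0.24 kg; origin and axes likewise
- box2: short plywood foraging box, one of four alike, loose in the bay: left (+y) of the gap. Same form, length and tongue as tall_box, but 26 mm wide and 70 mm tall, 0.12 to 0.24 kg; origin and axes likewise. The gap to box3 is 18 to 22 mm wide
- box3: short plywood foraging box, one of four alike, loose in the bay: right (-y) of the gap. Same form, length and tongue as tall_box, but 26 mm wide and 70 mm tall, 0.12 to 0.24 kg; origin and axes likewise. The boxes slide sideways at a few newtons; there is room left between the row and the end plates
- box4: short plywood foraging box, one of four alike, loose in the bay: far right, 0.5 to 3 mm from box3. Same form, length and tongue as tall_box, but 26 mm wide and 70 mm tall, 0.12 to 0.24 kg; origin and axes likewise
- cube: clear acrylic foraging cube with a swing door, 90 mm, loose on the left part of the shelf; origin: centre of its underside; not part of the job
- knot: red wooden knot toy of crossed bars, 75 mm, on the counter; origin: centre of its underside; not part of the job
- bell: steel bell, 62 mm across, 70 mm tall, on the counter; origin: centre of its underside; not part of the job
- cup: green ceramic cup, 72 mm across, 75 mm tall, on the counter; origin: centre of its underside; not part of the job
There are look-alikes about, which are no part of the job. What is shaped like the tall_box but blue or red is not meant.

How it is judged (in metres and radians):
On the way:
1. the tall box is in the gap between box2 and box3 with its tongue under the rear lip while its front is still raised (more than 0.045 rad) (x of tongue in the frame of bay above 0.0555 m and z of tongue in the frame of bay below 0.006 m and angle between tall_box's own z axis and vertical above 0.045 rad and y of tall_box in the frame of box3 above 0.015 m and y of tall_box in the frame of box2 below -0.015 m), for 0.05 s.
At the end, for the whole second after the job is handed in: tall box between box2 and box3, flat on the deck (3 mm, tilt under 0.04 rad), in line with the shelf (0.1 rad), tongue 2 mm or more under the rear lip; the four short boxes upright (0.06 rad) on the deck (4 mm) between the lips (x -7 to +6 mm); all boxes at rest (z of tall_box in the frame of bay between -0.003 and 0.003 m and angle between tall_box's own z axis and vertical below 0.04 rad and x of tongue in the frame of bay above 0.0555 m and angle between the x axis of tall_box and the x axis of bay, either way round below 0.1 rad and linear speed of each of tall_box, box1, box2, box3, box4 below 0.01 m/s and y of tall_box in the frame of box3 above 0.022 m and y of tall_box in the frame of box2 below -0.022 m and angle between each of box1, box2, box3, box4's own z axis and vertical below 0.06 rad and z of each of box1, box2, box3, box4 in the frame of bay below 0.004 m and x of box1 in the frame of bay between -0.007 and 0.006 m and x of box2 in the frame of bay between -0.007 and 0.006 m and x of box3 in the frame of bay between -0.007 and 0.006 m and x of box4 in the frame of bay between -0.007 and 0.006 m); the robot touches nothing.
It fails at once if a short box is tipped by more than 0.3 rad (angle between any of box1, box2, box3, box4's own z axis and vertical above 0.3 rad).
It fails at once if the cube, knot toy, bell or cup is shifted by more than 20 mm (distance of any of cube, knot, bell, cup from where it was at the start of the episode above 0.02 m).
It also fails if it takes over 51 s, if anything falls off the work surface, if the arm or the gripper's body presses on something with over 40 N, if the wrist force passes 120 N, or if a joint passes its speed limit or range.

### The arm

A 6-joint arm with a two-finger parallel gripper is mounted at the origin on the work surface. World frame = base frame: x ahead of the robot, y to its left, z up, the work surface at z = 0. Lengths are in mm, angles in degrees, forces in N, time in s.
With the tool pointing down it reaches from about 300 to 850 mm from the base axis. Payload 4.2 kg.
Tool frame: the origin (TCP) lies midway between the tips of the shut fingers; the grasp point (between the pads) lies pinch_z behind it (pinch_z is the distance from the TCP to the grasp point, in mm); z points along the fingers, y is the line along which they close (so a half turn about z gives the same grasp; the last joint's range is limited). The gripper opens to 91 mm and grips with 3 to 60 N. Pads are 32 mm wide; open, the fingers measure 118 mm over their backs; the gripper's body (76 mm by 178 mm) begins 60 mm behind the grasp point.
Start: joints at [-76.891, 18.312, 89.639, -0, 72.044, -1.146], TCP at [141.591, -557.311, 213.976] pointing down, gripper open.
Joint ranges: [-177.97, 177.97], [-48.28, 115.42], [12.27, 149.76], [-77.06, 257.06], [2.81, 150.46], [-146.56, 146.56]. Speed limits (degrees/s): [147.25, 147.25, 180, 180, 180, 180].

### API

Orientations are given as [roll, pitch, yaw] about the fixed x, y, z axes, in that order (R = Rz(yaw) Ry(pitch) Rx(roll)).
In Python, from workcell import state, grab_frame, job_done, masks_of, landmark_of, pinch_z gives the robot as it stands. The module is installed in compiled form; this text tells all that it offers.
- The arm moves only by the tool move_arm, never from a script. Its argument "plan" is a list of rows, each an object of numbers: "x", "y", "z": the shift along the tool's x, y, z in mm; "rx", "ry", "rz": the turn, a rotation vector about the tool's x, y, z in rad. A call has 1 to 10 rows; each row shifts and turns the commanded pose from where the row before left it, along the tool's axes as they then stand; what a row does not reach is not made up. A row lasts 1/10 s, in which the tool goes at most 50 mm and 8.59 degrees, less where a joint would pass 70% of its speed; a pose out of reach is approached as far as the arm can. A call is refused whole if a number of a shift passes 50 or a number of a turn 0.15, either way. A call with a gripper value outside its range is refused whole. "grip" is the opening, from 0 (shut) to 1 (fully open), set as the call begins (left out, the last holds). The fingers move at their own pace and stop on an object; "squeeze" is the grip in N (left out, the last holds). Time passes only in rows, so rows that do not move let the fingers close. It gives the time, the measured TCP pose, the force, the opening and the grip force at its end, in the units of the state.
- state(): the state, without advancing time (a new reading comes with each control period).
- grab_frame(name): name is "scene" or "top" or "wrist"; returns a dict with "img" (400x640x3 uint8, red, green, blue), "z_map" (400x640 float32, mm along the optical axis (not along the pixel's ray), 0 where there is no reading), "fx", "fy", "cx", "cy" (pixels), "rvec" (rotation vector, rad) and "tvec" (3), from world to camera coordinates, as OpenCV has them. Camera axes: x right, y down, z forward; pixel columns grow to the right and rows downward; lengths in mm; the calibration is good to about 2 mm. A picture is of the moment at which its call begins.
- job_done(): hands the job in; it is judged then, once.
Trained networks look in the newest picture that a camera, given by its name, has taken for a name from the list of things; names that differ only in an ending like _2 or _b are one class to them, and where a whole thing is asked for, a point or a joint stands for the part that bears it (a point fixed in the world has none). Each returns a list of dicts, best first, with "p" (0 to 1); they miss things now and then, are a little off and sometimes report something else, mostly with a low value. They report only what shows in the picture. A call takes as long as a camera call. They do not tell look-alikes from the thing itself.
- masks_of(camera, label): "pixels" (400x640 bool, what is visible of it) and "box" ([centre column, centre row, width, height] in pixels, round what is visible of it).
- landmark_of(camera, label): "point" ([column, row] in pixels: a listed point, or the origin of a listed thing).
The state is a dict: "time_s": time; "qpos": joint angles; "qvel": joint speeds; "effort": joint torques, N m; "ee_pos": TCP position; "ee_rot": TCP orientation; "force": force on the tool from outside, world axes, zero at the start; "torque": the same for the moment, N m; "gripper_width": finger opening in mm; "gripper_force": force on a finger pad.
Only numpy, scipy, OpenCV 4.12 (cv2) and the standard library are available. Lean on these libraries where they do the work, as an engineer would, in place of code of your own. Each camera call takes 0.05 s, during which the arm holds its last target. There are 200 camera calls.

## Working session

There is one attempt and no reset: what is moved stays moved. The work goes in short steps, Python scripts to look and compute and a tool call to move; the robot and the scene stay as the last step left them, time stands still between calls to the robot, and variables do not carry over. Pictures are saved under pics/ and viewed, at most 10 in all, crops included, and the job is handed in when it is done.

Besides the shell and the picture viewer there is one more tool, called after "Emit:" in YAML: its name, and indented under it one key for each argument. move_arm: Moves the arm, as the interface text tells. Its arguments: {"type":"object","properties":{"plan":{"type":"array","items":{"type":"object","properties":{"x":{"type":"number"},"y":{"type":"number"},"z":{"type":"number"},"rx":{"type":"number"},"ry":{"type":"number"},"rz":{"type":"number"}}}},"grip":{"type":"number"},"squeeze":{"type":"number"}},"required":["plan"]}

```bash
mkdir -p pics; cat > h.py <<'E'
import numpy as np, cv2
from workcell import *
def cam(f):
    R=cv2.Rodrigues(np.array(f["rvec"],float))[0]; return R,np.array(f["tvec"],float).ravel()
def pts(f,mask=None):
    z=f["z_map"]; m=(z>0) if mask is None else (z>0)&mask
    v,u=np.nonzero(m); d=z[v,u]
    c=np.stack([(u-f["cx"])/f["fx"]*d,(v-f["cy"])/f["fy"]*d,d],1)
    R,t=cam(f); return (c-t)@R, u, v
def proj(f,p):
    R,t=cam(f); c=np.atleast_2d(p)@R.T+t
    return np.stack([f["fx"]*c[:,0]/c[:,2]+f["cx"],f["fy"]*c[:,1]/c[:,2]+f["cy"]],1)
def onz(f,uv,z):
    R,t=cam(f); o=-R.T@t; d=R.T@np.array([(uv[0]-f["cx"])/f["fx"],(uv[1]-f["cy"])/f["fy"],1]); return o+d*(z-o[2])/d[2]
def save(f,n): cv2.imwrite("pics/"+n,f["img"][:,:,::-1])
E
python3 - <<'E'
from h import *
s=state(); print(s, pinch_z if not callable(pinch_z) else pinch_z())
out=[]
for n in("scene","top"):
    f=grab_frame(n); np.save(n+".npy",f,allow_pickle=True); out.append(f["img"])
    R,t=cam(f); print(n,f["fx"],-R.T@t,R[2])
    for l in("tall_box","box1","shelf","bay","front_lip","rear_lip","tongue"):
        print(l,[(np.round(d["point"]),round(d["p"],2)) for d in landmark_of(n,l)])
    if n=="top":
        for d in masks_of(n,"tall_box"): print(np.round(d["box"]),d["p"])
    save(f,n+".png")
E
```

```text
{'time_s': 0.0, 'qpos': array([-7.68898350e+01,  1.83500167e+01,  8.97077315e+01, -9.93104969e-04,
        7.20431221e+01, -1.14527435e+00]), 'qvel': array([-0.05355431, -0.02653077,  0.00441867, -0.01707279, -0.09908289,
       -0.04092553]), 'effort': array([ 1.00928919e-03, -4.12458694e+01, -2.31974423e+01,  7.29937828e-02,
        4.58069961e-02, -1.31979191e-04]), 'ee_pos': array([ 141.47567435, -556.79158904,  213.12758388]), 'ee_rot': array([-1.79899131e+02, -1.07214081e-03,  1.42557454e+01]), 'force': array([0.19056115, 0.29645861, 0.28465707]), 'torque': array([ 0.0193034 ,  0.03760638, -0.00844083]), 'gripper_force': 0.0, 'gripper_width': 91.03275957207364} 18.8
scene 387.2844827940291 [ 860.42190101 -763.52131885  608.99446792] [-0.40411095  0.74656518 -0.52852131]
tall_box [(array([175., 263.]), 0.97), (array([205., 303.]), 0.66), (array([278., 235.]), 0.6), (array([299., 283.]), 0.6), (array([242., 264.]), 0.58)]
box1 [(array([382., 217.]), 0.91), (array([368., 231.]), 0.73)]
shelf [(array([374., 241.]), 0.94), (array([253., 332.]), 0.62)]
bay [(array([329., 168.]), 0.33
[... 439 characters left out ...]
ray([409., 228.]), 0.67), (array([407., 175.]), 0.55)]
box1 [(array([350., 141.]), 0.93), (array([315., 139.]), 0.84), (array([329., 138.]), 0.82), (array([340., 142.]), 0.72), (array([277., 142.]), 0.36)]
shelf [(array([336., 141.]), 0.96), (array([328., 136.]), 0.53)]
bay [(array([335., 142.]), 0.78)]
front_lip [(array([338., 158.]), 0.97)]
rear_lip [(array([338., 120.]), 0.57)]
tongue [(array([468., 207.]), 0.92), (array([352., 205.]), 0.91), (array([394., 162.]), 0.89), (array([395., 210.]), 0.86), (array([410., 278.]), 0.58), (array([336., 120.]), 0.27)]
[463. 228.  38.  31.] 0.95
[435. 282.  52.  19.] 0.92
[414. 229.  35.  36.] 0.76
[366. 223.  40.  31.] 0.74
[410. 176.  47.  31.] 0.72
```

View pics/scene.png

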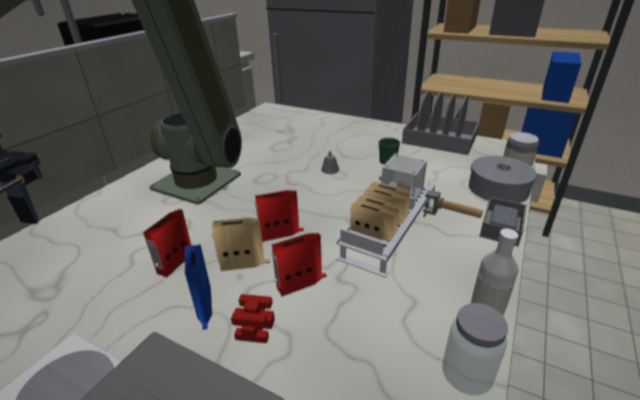

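View pics/top.png

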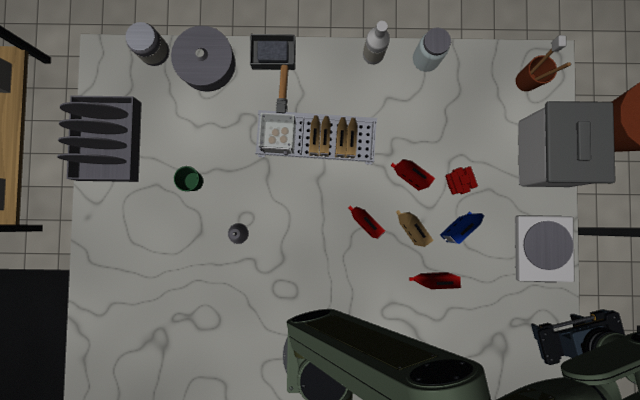

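Candidates for the tall box in the top view: plywood (414,229), blue (463,228), red (366,223), (410,176), (435,282). Only the plywood one fits, because the blue and red ones are look-alikes. I'll confirm it with a crop and measure it.

```bash
python3 - <<'E'
from h import *
F={n:np.load(n+".npy",allow_pickle=True).item() for n in("scene","top")}
a=cv2.resize(F["top"]["img"][150:300,340:500],None,fx=3.5,fy=3.5,interpolation=2)
b=cv2.resize(F["top"]["img"][105:170,250:385],None,fx=5,fy=5,interpolation=2)
c=np.zeros((600,800,3),np.uint8)
a=cv2.resize(a,(400,375));b=cv2.resize(F["top"]["img"][105:170,300:380],(400,325),interpolation=2)
s=cv2.resize(F["scene"]["img"][165:285,320:450],(400,369),interpolation=2)
c[:375,:400]=a;c[:325,400:]=b; 
s=cv2.resize(F["scene"]["img"][170:280,330:440],(275,275)); c[325:600,400:675]=s
cv2.imwrite("pics/crop.png",c[:,:,::-1])
f=F["top"]; P,u,v=pts(f); hsv=cv2.cvtColor(f["img"],cv2.COLOR_RGB2HSV)[v,u]
# objects 100-130 high near tall
def rect(sel,name):
    q=P[sel]; 
    if len(q)<8: print(name,len(q)); return
    r=cv2.minAreaRect(q[:,:2].astype(np.float32)); print(name,len(q),np.round(r[0],1),np.round(r[1],1),round(r[2],1),"z",np.round(np.percentile(q[:,2],[5,50,95]),1))
for nm,(cu,cv_) in dict(tall=(414,229),blue=(463,228),red1=(366,223),red2=(410,176),red3=(435,282)).items():
    rect((abs(u-cu)<26)&(abs(v-cv_)<26)&(P[:,2]>108)&(P[:,2]<135),nm)
# shelf box tops
sel=(u>300)&(u<378)&(v>105)&(v<165)
q=P[sel&(P[:,2]>112)&(P[:,2]<128)]; print(len(q))
im=np.zeros((400,640),np.uint8); k=sel&(P[:,2]>112)&(P[:,2]<128); im[v[k],u[k]]=255
n,lab,st,ce=cv2.connectedComponentsWithStats(im,connectivity=4)
for i in range(1,n): rect(k&(lab[v,u]==i),"top%d %s"%(i,np.round(ce[i])))
rect(sel&(P[:,2]>40)&(P[:,2]<60),"deck")
E
```

```text
tall 421 [ 374.  -247.7] [100.2  31.4] 35.9 z [115.6 120.7 124.6]
blue 425 [ 379.2 -383.7] [31.2 99.7] 43.6 z [115.1 120.6 124.5]
red1 405 [ 390.7 -114.4] [98.5 30.6] 44.7 z [116.9 121.  124.7]
red2 416 [ 526.7 -244.6] [100.1  31.7] 52.5 z [114.7 120.6 124.4]
red3 424 [ 228.9 -311. ] [ 30.8 100.9] 3.5 z [115.3 120.6 123.9]
1345
top1 [320. 135.] 669 [624.3  18.6] [ 54.4 103.4] 86.9 z [117.2 121.  124.7]
top2 [347. 137.] 673 [619.7 -54.5] [ 54.1 103.3] 87.0 z [116.8 121.2 124.8]
top3 [349. 155.] 3
deck 1333 [629.7 -32. ] [216.8 125.9] 87.0 z [47.2 51.4 57. ]
```

View pics/crop.png

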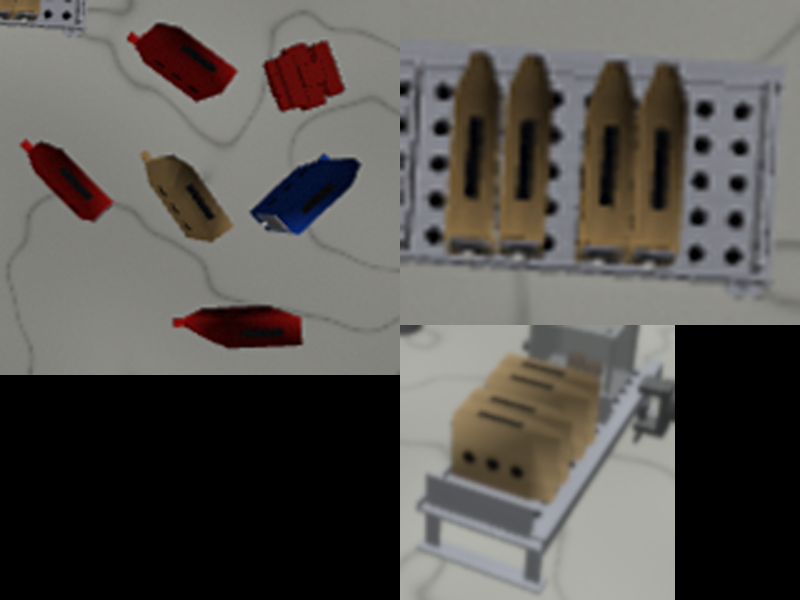

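The crop confirms the plywood box (tongue towards the upper left in the top view) as the target. The shelf gap lies between two pairs of short boxes, at about column 333 in the top view. I'll move above the box and look with the wrist camera.

Emit:
move_arm:
  plan:
    - {"x": 30,"y": -24,"z": -9}
    - {"x": 30,"y": -24,"z": -9}
    - {"x": 30,"y": -24,"z": -9}
    - {"x": 30,"y": -24,"z": -9}
    - {"x": 30,"y": -24,"z": -9}
    - {"x": 30,"y": -24,"z": -9}
    - {"x": 30,"y": -24,"z": -9}
    - {"x": 30,"y": -24,"z": -9}
    - {"x": 30,"y": -24,"z": -9}
    - {"x": 30,"y": -24,"z": -9}

```text
schema error: expected keys x, y, z, rx, ry, rz
```

Emit:
move_arm:
  plan:
    - {"rz": -0.12}
    - {"rz": -0.13}
    - {"rz": -0.13}
    - {}
  grip: 0.75

```text
schema error: expected keys x, y, z, rx, ry, rz
```

```bash
python3 - <<'E'
from h import *
f=grab_frame("wrist"); np.save("wrist.npy",f,allow_pickle=True); save(f,"wrist.png")
R,t=cam(f); s=state(); print(s["ee_pos"],s["ee_rot"],s["time_s"],-R.T@t,R[2])
P,u,v=pts(f)
for lo,hi in((110,128),(-8,8),(40,60)): print(lo,((P[:,2]>lo)&(P[:,2]<hi)).sum())
k=(P[:,2]>110)&(P[:,2]<130); im=np.zeros((400,640),np.uint8); im[v[k],u[k]]=255
n,lab,st,ce=cv2.connectedComponentsWithStats(im,connectivity=4)
for i in range(1,n):
    if st[i,4]<60: continue
    q=P[k&(lab[v,u]==i)]; r=cv2.minAreaRect(q[:,:2].astype(np.float32)); print(np.round(ce[i]),st[i,4],np.round(r[0],1),np.round(r[1],1),round(r[2],1),np.median(q[:,2]).round(1))
for l in("tall_box","tongue"):
    for d in landmark_of("wrist",l): print(l,np.round(d["point"]),round(d["p"],2),onz(f,d["point"],0).round(1))
g=np.load("top.npy",allow_pickle=True).item(); print("top tongue",onz(g,(395,210),2).round(1))
E
```

```text
[ 141.61361989 -557.3252407   213.9855097 ] [1.79992425e+02 6.05023566e-04 1.42577824e+01] 0.9 [ 224.59136759 -536.8242951   383.78585465] [-0.28798535 -0.07409684 -0.9547639 ]
110 1853
-8 125423
40 1930
[46. 11.] 1851 [ 225.2 -339.5] [19.  50.8] 3.5 118.8
tall_box [105.  16.] 0.64 [ 232.6 -314.7    0. ]
top tongue [ 425.3 -206.6    2. ]
```

View pics/wrist.png

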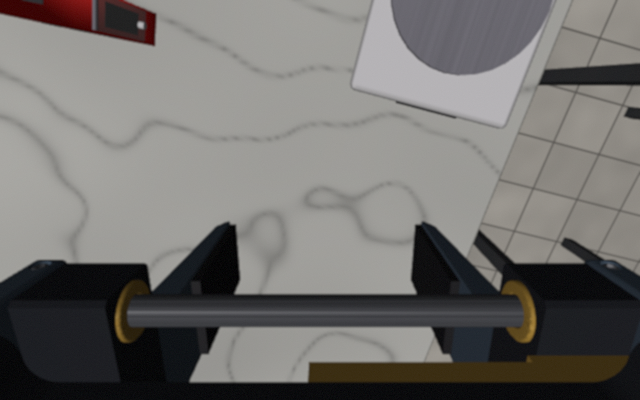

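The moves were refused because every key is needed. The wrist view shows only a red box's corner (120,20) and the fingers at (235,260) and (415,260).

Emit:
move_arm:
  plan:
    - {"x": 30,"y": -24,"z": -9,"rx": 0,"ry": 0,"rz": 0}
    - {"x": 30,"y": -24,"z": -9,"rx": 0,"ry": 0,"rz": 0}
    - {"x": 30,"y": -24,"z": -9,"rx": 0,"ry": 0,"rz": 0}
    - {"x": 30,"y": -24,"z": -9,"rx": 0,"ry": 0,"rz": 0}
    - {"x": 30,"y": -24,"z": -9,"rx": 0,"ry": 0,"rz": 0}
    - {"x": 30,"y": -24,"z": -9,"rx": 0,"ry": 0,"rz": 0}
    - {"x": 30,"y": -24,"z": -9,"rx": 0,"ry": 0,"rz": 0}
    - {"x": 30,"y": -24,"z": -9,"rx": 0,"ry": 0,"rz": 0}
    - {"x": 30,"y": -24,"z": -9,"rx": 0,"ry": 0,"rz": 0}
    - {"x": 30,"y": -24,"z": -9,"rx": 0,"ry": 0,"rz": 0}

```text
time_s: 2.0
ee_pos: [373.9, -249.4, 304.5]
ee_rot: [180.0, -0.0, 14.3]
force: [0.6, -0.6, 0.5]
gripper_width: 91.1
gripper_force: 0.0
```

Emit:
move_arm:
  plan:
    - {"x": 0,"y": 0,"z": 0,"rx": 0,"ry": 0,"rz": -0.12}
    - {"x": 0,"y": 0,"z": 0,"rx": 0,"ry": 0,"rz": -0.13}
    - {"x": 0,"y": 0,"z": 0,"rx": 0,"ry": 0,"rz": -0.13}
    - {"x": 0,"y": 0,"z": 0,"rx": 0,"ry": 0,"rz": 0}
  grip: 0.75

```text
time_s: 2.4
ee_pos: [373.3, -250.6, 304.1]
ee_rot: [180.0, -0.0, 36.0]
force: [0.3, -0.3, 0.5]
gripper_width: 68.5
gripper_force: 0.0
```

```bash
cat > look.py <<'E'
from h import *
f=grab_frame("wrist"); np.save("wrist.npy",f,allow_pickle=True)
R,t=cam(f); s=state(); print(s["ee_pos"],s["ee_rot"],s["time_s"],-R.T@t)
P,u,v=pts(f)
k=(P[:,2]>113)&(P[:,2]<130); im=np.zeros((400,640),np.uint8); im[v[k],u[k]]=255
n,lab,st,ce=cv2.connectedComponentsWithStats(im,connectivity=4)
for i in range(1,n):
    if st[i,4]<200: continue
    q=P[k&(lab[v,u]==i)]; r=cv2.minAreaRect(q[:,:2].astype(np.float32)); print(np.round(ce[i]),st[i,:5],np.round(r[0],1),np.round(r[1],1),round(r[2],1),np.median(q[:,2]).round(1))
E
python3 - <<'E'
from look import *
save(f,"wrist2.png")
for l in("tall_box","tongue"):
    for d in landmark_of("wrist",l): print(l,np.round(d["point"]),round(d["p"],2),onz(f,d["point"],0).round(1))
E
```

```text
[ 373.25041023 -250.74136665  304.0199548 ] [ 1.79986381e+02 -4.83515998e-04  3.58869961e+01] 2.45 [ 442.71577621 -201.23001789  473.82747537]
[422.  45.] [ 396    0   53   96 3237] [ 522.9 -253.5] [85.2 30.7] 53.7 119.1
[221.  75.] [ 197   15   52  115 3460] [ 391.5 -116.9] [100.2  30.8] 44.9 119.1
[325. 171.] [ 311  120   30   97 2599] [ 375.  -251.2] [99.7 29.3] 35.4 119.3
[447. 235.] [ 413  222   65   30 1327] [ 391.2 -400. ] [31.5 67.2] 43.1 119.3
[388. 242.] [383 229  10  29 229] [ 349.4 -354.9] [31.  10.4] 42.8 119.2
[279. 287.] [259 276  52  19 614] [ 238.7 -293.7] [20.8 57.7] 32.4 119.1
tall_box [327. 148.] 0.98 [ 377.8 -251.7    0. ]
tall_box [246.  76.] 0.93 [ 391.4 -115.9    0. ]
tall_box [302. 255.] 0.79 [ 229.5 -314.6    0. ]
tall_box [406. 204.] 0.74 [ 378.6 -387.     0. ]
tall_box [394.  46.] 0.72 [ 528.4 -244.2    0. ]
tongue [237.  26.] 0.89 [433.7 -77.3   0. ]
tongue [325. 101.] 0.81 [ 425.3 -214.8    0. ]
tongue [264. 231.] 0.71 [ 228.9 -249.2    0. ]
tongue [451. 198.] 0.66 [ 422.3 -432.1    0. ]
```

View pics/wrist2.png

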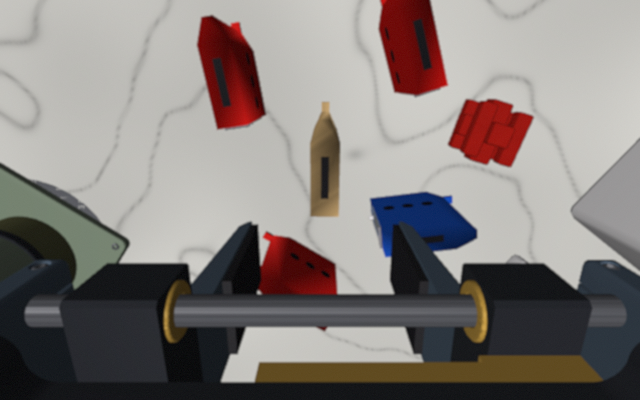

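The wrist view shows the plywood box upright at (325,160), midway between the fingers. I'll go down to it and grip.

Emit:
move_arm:
  plan:
    - {"x": -4,"y": 1.4,"z": 20,"rx": 0,"ry": 0,"rz": 0.008}
    - {"x": 0,"y": 0,"z": 30,"rx": 0,"ry": 0,"rz": 0}
    - {"x": 0,"y": 0,"z": 30,"rx": 0,"ry": 0,"rz": 0}
    - {"x": 0,"y": 0,"z": 30,"rx": 0,"ry": 0,"rz": 0}
    - {"x": 0,"y": 0,"z": 30,"rx": 0,"ry": 0,"rz": 0}
    - {"x": 0,"y": 0,"z": 30,"rx": 0,"ry": 0,"rz": 0}
    - {"x": 0,"y": 0,"z": 25,"rx": 0,"ry": 0,"rz": 0}
    - {"x": 0,"y": 0,"z": 20,"rx": 0,"ry": 0,"rz": 0}
    - {"x": 0,"y": 0,"z": 10,"rx": 0,"ry": 0,"rz": 0}
    - {"x": 0,"y": 0,"z": 0,"rx": 0,"ry": 0,"rz": 0}

```text
time_s: 3.55
ee_pos: [370.2, -254.0, 78.0]
ee_rot: [-179.9, 0.1, 35.5]
force: [-0.6, 0.6, 0.7]
gripper_width: 68.6
gripper_force: 0.0
```

Emit:
move_arm:
  plan:
    - {"x": 0,"y": 0,"z": 0,"rx": 0,"ry": 0,"rz": 0}
    - {"x": 0,"y": 0,"z": 0,"rx": 0,"ry": 0,"rz": 0}
    - {"x": 0,"y": 0,"z": 0,"rx": 0,"ry": 0,"rz": 0}
    - {"x": 0,"y": 0,"z": 0,"rx": 0,"ry": 0,"rz": 0}
    - {"x": 0,"y": 0,"z": 0,"rx": 0,"ry": 0,"rz": 0}
    - {"x": 0,"y": 0,"z": 0,"rx": 0,"ry": 0,"rz": 0}
    - {"x": 0,"y": 0,"z": 0,"rx": 0,"ry": 0,"rz": 0}
  grip: 0.0
  squeeze: 40

```text
time_s: 4.25
ee_pos: [370.9, -254.3, 79.2]
ee_rot: [180.0, -0.0, 35.6]
force: [-0.5, 0.5, 2.7]
gripper_width: 29.9
gripper_force: 40.0
```

Emit:
move_arm:
  plan:
    - {"x": 0,"y": 0,"z": -15,"rx": 0,"ry": 0,"rz": 0}
    - {"x": 0,"y": 0,"z": -35,"rx": 0,"ry": 0,"rz": 0}
    - {"x": 0,"y": 0,"z": -35,"rx": 0,"ry": 0,"rz": 0}
    - {"x": 0,"y": 0,"z": -35,"rx": 0,"ry": 0,"rz": 0}
    - {"x": 0,"y": 0,"z": -35,"rx": 0,"ry": 0,"rz": 0}
    - {"x": 0,"y": 0,"z": -13,"rx": 0,"ry": 0,"rz": 0.13}
    - {"x": 0,"y": 0,"z": -13,"rx": 0,"ry": 0,"rz": 0.14}
    - {"x": 0,"y": 0,"z": -13,"rx": 0,"ry": 0,"rz": 0.14}
    - {"x": 0,"y": 0,"z": -13,"rx": 0,"ry": 0,"rz": 0.14}
    - {"x": 0,"y": 0,"z": -13,"rx": 0,"ry": 0,"rz": 0.13}

```text
time_s: 5.25
ee_pos: [370.4, -254.0, 298.7]
ee_rot: [-180.0, 0.1, -3.7]
force: [0.1, 0.7, -2.4]
gripper_width: 29.5
gripper_force: 40.0
```

Emit:
move_arm:
  plan:
    - {"x": 12.5,"y": -24.4,"z": 0,"rx": 0,"ry": 0,"rz": 0}
    - {"x": 12.5,"y": -24.4,"z": 0,"rx": 0,"ry": 0,"rz": 0}
    - {"x": 12.5,"y": -24.4,"z": 0,"rx": 0,"ry": 0,"rz": 0}
    - {"x": 12.5,"y": -24.4,"z": 0,"rx": 0,"ry": 0,"rz": 0}
    - {"x": 12.5,"y": -24.4,"z": 0,"rx": 0,"ry": 0,"rz": 0}
    - {"x": 12.5,"y": -24.4,"z": 0,"rx": 0,"ry": 0,"rz": 0}
    - {"x": 12.5,"y": -24.4,"z": 0,"rx": 0,"ry": 0,"rz": 0}
    - {"x": 12.5,"y": -24.4,"z": 0,"rx": 0,"ry": 0,"rz": 0}
    - {"x": 12.5,"y": -24.4,"z": 0,"rx": 0,"ry": 0,"rz": 0}
    - {"x": 12.5,"y": -24.4,"z": 0,"rx": 0,"ry": 0,"rz": 0}

```text
time_s: 6.25
ee_pos: [510.1, -17.1, 298.1]
ee_rot: [180.0, 0.1, -3.4]
force: [-0.4, -0.2, -0.8]
gripper_width: 29.7
gripper_force: 40.0
```

Emit:
move_arm:
  plan:
    - {"x": 0,"y": 0,"z": 0,"rx": 0,"ry": 0,"rz": 0}
    - {"x": 0,"y": 0,"z": 0,"rx": 0,"ry": 0,"rz": 0}

```text
time_s: 6.45
ee_pos: [509.7, -17.9, 298.0]
ee_rot: [180.0, 0.1, -3.3]
force: [0.2, -0.4, -3.1]
gripper_width: 29.9
gripper_force: 40.0
```

```bash
python3 - <<'E'
from look import *
save(f,"wrist3.png")
print(s["force"],s["gripper_width"],s["torque"])
for l in("front_lip","rear_lip","bay"):
    z={"front_lip":58,"rear_lip":60,"bay":50}[l]
    for d in landmark_of("wrist",l): print(l,np.round(d["point"]),round(d["p"],2),onz(f,d["point"],z).round(1))
E
```

```text
[509.53298341 -18.36820909 298.21373573] [ 1.79961228e+02  1.04147483e-01 -3.37726583e+00] 6.5 [595.54645326 -23.02634278 467.60187278]
[199.  51.] [191   0  17 105 652] [627.2  87.8] [ 1.5 88.9] 87.1 121.9
[265.  54.] [ 248    0   34  108 3065] [622.1  30.1] [26.4 90.9] 87.0 119.1
[296.  53.] [ 280    0   32  107 2989] [620.9   1.7] [26.1 90. ] 87.1 119.1
[345.  54.] [ 331    0   30  107 3016] [618.2 -43.3] [26. 90.] 87.0 119.2
[376.  53.] [ 360    0   33  106 3024] [617.2 -71.4] [26.4 89.2] 86.9 119.2
[559. 143.] [ 514  109   93   73 3080] [ 527.1 -247.4] [101.2  30.6] 53.6 119.4
[404. 253.] [385 240  46  23 627] [ 412.5 -102.4] [53.4 21.9] 69.1 119.2
[ 0.29058561  0.5899143  -2.89514911] 30.175354929775537 [0.0136111  0.02089584 0.00921987]
front_lip [329.  99.] 0.83 [578.1 -26.6  58. ]
bay [335.  54.] 0.66 [624.1 -36.1  50. ]
```

View pics/wrist3.png

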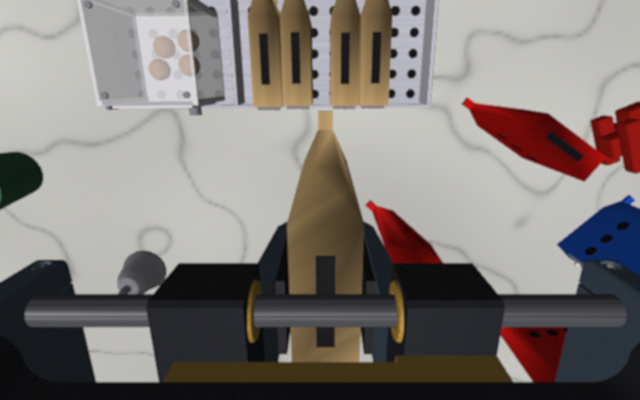

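The held box's tongue shows at (325,112), pointing at the gap at (322,60). box2 is at (296,53) and box3 at (345,54).

```bash
python3 - <<'E'
from h import *
f=np.load("wrist.npy",allow_pickle=True).item()
P,u,v=pts(f)
e=np.array([509.6,-18.2,298.1]); y=np.radians(-3.35)
ex=np.array([np.cos(y),np.sin(y),0]); ey=np.array([-np.sin(y),np.cos(y),0])
# held box
k=(P[:,2]>205)&(P[:,2]<345)&(abs((P-e)@ey)<25)&(v<235)
q=P[k]-e; X=q@ex;Y=q@ey
for a,b in((20,28),(28,33),(33,38),(38,43),(43,48),(48,56),(56,61)):
    m=(X>a)&(X<b); 
    if m.sum()>5: print(a,m.sum(),"Ymin/max",Y[m].min().round(1),Y[m].max().round(1),"mid",((Y[m].min()+Y[m].max())/2).round(2),"zrange",q[m,2].min().round(1),q[m,2].max().round(1))
print("tongue",X[q[:,2]<-60].max() if (q[:,2]<-60).any() else None)
# lip profile in shelf frame yaw -3, origin (624.5,-21.1)
y=np.radians(-3.0);ex=np.array([np.cos(y),np.sin(y),0]); ey=np.array([-np.sin(y),np.cos(y),0])
q=P-np.array([624.5,-21.1,50]); X=q@ex;Y=q@ey;Z=q[:,2]
for x in range(-62,-40):
    m=(abs(X-x)<.5)&(abs(Y)<8)&(Z>-20)&(Z<15); m2=(abs(X-x)<.5)&(Y<-68)&(Y>-90)&(Z>-60)&(Z<15)
    print(x,m.sum(),np.percentile(Z[m],[10,50,90]).round(1) if m.any() else '',m2.sum(),np.percentile(Z[m2],[10,50,90]).round(1) if m2.any() else '')
E
```

```text
28 684 Ymin/max -15.1 14.8 mid -0.14 zrange 38.0 41.6
33 1052 Ymin/max -15.4 14.8 mid -0.3 zrange -79.5 41.7
38 985 Ymin/max -13.5 13.0 mid -0.21 zrange -80.4 41.5
43 862 Ymin/max -11.2 10.7 mid -0.25 zrange -79.8 41.7
48 1652 Ymin/max -8.9 8.5 mid -0.19 zrange -81.4 42.0
56 375 Ymin/max -5.2 4.8 mid -0.19 zrange -76.7 40.4
tongue 67.51230173399036
-62 0  11 [-50.6 -50.3 -49.6]
-61 0  17 [-52.2 -51.4 -50.2]
-60 0  8 [-52.3 -50.2 -49.8]
-59 0  0 
-58 0  0 
-57 0  0 
-56 14 [-1.9 -1.1  0.6] 0 
-55 14 [6.  7.  8.2] 18 [6.7 7.5 8.2]
-54 13 [6.  6.4 7.6] 18 [6.5 7.6 8.2]
-53 7 [6.7 7.  7.8] 13 [6.5 7.2 8.4]
-52 21 [-1.6  0.5  8.3] 12 [-1.5 -0.4  0.5]
-51 14 [-1.5 -0.6  0. ] 13 [-1.7 -0.8  0.2]
-50 14 [-2.3 -0.8 -0.2] 13 [-1.6 -1.   0.2]
-49 14 [-2.4 -1.2 -0.3] 13 [-1.1 -0.2  0.6]
-48 7 [-2.3 -1.2 -0.9] 13 [-1.2 -0.3  0.5]
-47 7 [-1.2 -0.4  0.4] 13 [-1.4 -0.6  0.4]
-46 14 [-2.1 -0.9  0.2] 13 [-1.7 -0.5  0.3]
-45 14 [-1.5 -0.7  0.4] 13 [-1.  -0.2  0.7]
-44 14 [-2.5 -1.4  0.5] 13 [-1.5 -0.5  0.6]
-43 14 [-1.7 -0.6  0.3] 5 [-1.4 -0.8 -0. ]
-42 14 [-2.  -1.2  0.2] 8 [-1.   0.   0.6]
-41 14 [-1.1 -0.4  0.6] 13 [-1.3 -0.2  0.7]
```

Emit:
move_arm:
  plan:
    - {"x": -8,"y": -1.7,"z": 10,"rx": 0,"ry": 0,"rz": -0.006}
    - {"x": -8,"y": -1.7,"z": 25,"rx": 0,"ry": 0,"rz": 0}
    - {"x": 0,"y": 0,"z": 30,"rx": 0,"ry": 0,"rz": 0}
    - {"x": 0,"y": 0,"z": 30,"rx": 0,"ry": 0,"rz": 0}
    - {"x": 0,"y": 0,"z": 30,"rx": 0,"ry": 0,"rz": 0}
    - {"x": 0,"y": 0,"z": 20,"rx": 0,"ry": 0,"rz": 0}
    - {"x": 0,"y": 0,"z": 0,"rx": 0,"ry": -0.06,"rz": 0}
    - {"x": 0,"y": 0,"z": 0,"rx": 0,"ry": -0.07,"rz": 0}
    - {"x": 0,"y": 0,"z": 0,"rx": 0,"ry": 0,"rz": 0}
    - {"x": 0,"y": 0,"z": 0,"rx": 0,"ry": 0,"rz": 0}

```text
time_s: 7.65
ee_pos: [494.3, -14.3, 153.9]
ee_rot: [180.0, 7.4, -3.1]
force: [-0.6, -0.1, -3.0]
gripper_width: 30.1
gripper_force: 40.0
```

```bash
cat > chk.py <<'E'
from h import *
s=state(); from scipy.spatial.transform import Rotation as Ro
R=Ro.from_euler("xyz",s["ee_rot"],degrees=True).as_matrix()
S=Ro.from_euler("z",-3,degrees=True).as_matrix(); B=np.array([625.5,-21.2,50])
def b(p): return (S.T@(s["ee_pos"]+R@np.array(p)-B)).round(1)
print("t",s["time_s"],"tongue",b([67.5,.2,79.2]),"front",b([-44.5,.2,79.2]),"rpy",(S.T@R)[:,0].round(3),"F",s["force"].round(1),"T",s["torque"].round(2),"w",round(s["gripper_width"],1))
E
python3 - <<'E'
from chk import *
f=grab_frame("wrist"); np.save("wrist.npy",f,allow_pickle=True); save(f,"wrist4.png")
E
```

```text
t 7.65 tongue [-74.6  -0.3  16.6] front [-1.857e+02 -1.000e-01  3.100e+01] rpy [ 0.992 -0.002 -0.129] F [-0.6 -0.1 -3. ] T [ 0.02 -0.12  0.01] w 30.1
```

View pics/wrist4.png

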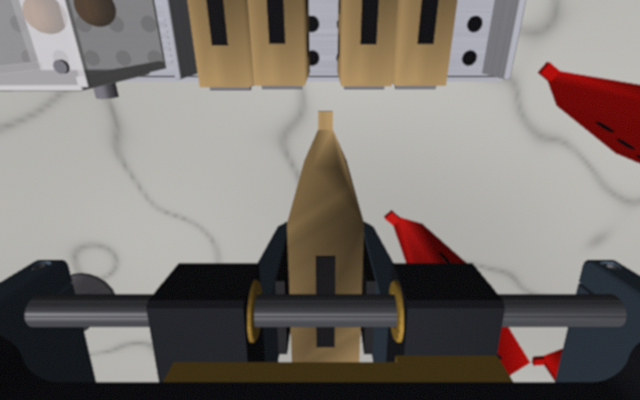

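The tongue at (325,115) is in line with the gap (columns 308–339). I'll ease it in.

Emit:
move_arm:
  plan:
    - {"x": 8.6,"y": 0,"z": -1.1,"rx": 0,"ry": 0,"rz": 0}
    - {"x": 8.6,"y": 0,"z": -1.1,"rx": 0,"ry": 0,"rz": 0}
    - {"x": 8.6,"y": 0,"z": -1.1,"rx": 0,"ry": 0,"rz": 0}
    - {"x": 8.6,"y": 0,"z": -1.1,"rx": 0,"ry": 0,"rz": 0}
    - {"x": 6.1,"y": 0,"z": 0.6,"rx": 0,"ry": 0,"rz": 0}
    - {"x": 6.1,"y": 0,"z": 0.6,"rx": 0,"ry": 0,"rz": 0}
    - {"x": 4.1,"y": 0,"z": 0.4,"rx": 0,"ry": 0,"rz": 0}
    - {"x": 4.1,"y": 0,"z": 0.4,"rx": 0,"ry": 0,"rz": 0}
    - {"x": 4.1,"y": 0,"z": 0.4,"rx": 0,"ry": 0,"rz": 0}
    - {"x": 4.1,"y": 0,"z": 0.4,"rx": 0,"ry": 0,"rz": 0}

```text
time_s: 8.7
ee_pos: [557.3, -17.3, 147.3]
ee_rot: [180.0, 7.4, -3.0]
force: [-1.5, 0.1, -1.9]
gripper_width: 29.9
gripper_force: 40.0
```

```bash
python3 chk.py
```

```text
t 8.7 tongue [-11.6   0.1  10. ] front [-122.7    0.2   24.5] rpy [ 0.992 -0.001 -0.129] F [-1.5  0.1 -1.9] T [ 0.03  0.03 -0.01] w 29.9
```

Emit:
move_arm:
  plan:
    - {"x": 4.1,"y": 0,"z": 0,"rx": 0,"ry": 0,"rz": 0}
    - {"x": 4.1,"y": 0,"z": 0,"rx": 0,"ry": 0,"rz": 0}
    - {"x": 4.1,"y": 0,"z": 0,"rx": 0,"ry": 0,"rz": 0}
    - {"x": 4.1,"y": 0,"z": 0,"rx": 0,"ry": 0,"rz": 0}
    - {"x": 4.1,"y": 0,"z": 0,"rx": 0,"ry": 0,"rz": 0}
    - {"x": 4.1,"y": 0,"z": 0,"rx": 0,"ry": 0,"rz": 0}
    - {"x": 4.1,"y": 0,"z": 0,"rx": 0,"ry": 0,"rz": 0}
    - {"x": 4.1,"y": 0,"z": 0,"rx": 0,"ry": 0,"rz": 0}
    - {"x": 4.1,"y": 0,"z": 0,"rx": 0,"ry": 0,"rz": 0}
    - {"x": 4.1,"y": 0,"z": 0,"rx": 0,"ry": 0,"rz": 0}

```text
time_s: 9.7
ee_pos: [597.7, -19.2, 141.9]
ee_rot: [-180.0, 7.5, -3.0]
force: [-2.0, -0.0, -1.6]
gripper_width: 30.0
gripper_force: 40.0
```

```bash
python3 - <<'E'
from chk import *
f=grab_frame("wrist"); save(f,"wrist5.png")
P,u,v=pts(f); k=(P[:,2]>112)&(P[:,2]<126)&(P[:,0]>560)&(abs(P[:,1]+21)<110); im=np.zeros((400,640),np.uint8); im[v[k],u[k]]=255
n,lab,st,ce=cv2.connectedComponentsWithStats(im,connectivity=4)
for i in range(1,n):
    if st[i,4]<300: continue
    q=P[k&(lab[v,u]==i)]; r=cv2.minAreaRect(q[:,:2].astype(np.float32)); A=np.c_[(q-B)@S,np.ones(len(q))]; c=np.linalg.lstsq(A[:,[0,1,3]],A[:,2],rcond=None)[0]; print(np.round(ce[i]),st[i,4],np.round(r[0],1),np.round(r[1],1),round(r[2],1),"slopes",c[:2].round(3),np.median(q[:,2]).round(1))
E
```

```text
t 9.7 tongue [28.8  0.3  4.7] front [-82.3   0.4  19.2] rpy [ 0.992 -0.001 -0.13 ] F [-2.  -0.  -1.6] T [ 0.12  0.36 -0.03] w 30.0
[403. 173.] 14102 [624.9 -61.8] [105.  54.] 1.3 slopes [-0.007  0.001] 119.3
[247. 174.] 13752 [628.8  19.4] [ 53.5 103. ] 84.8 slopes [-0.006 -0.001] 119.2
[119. 164.] 1695 [641.1  86.9] [ 4.  64.5] 89.9 slopes [-0.003 -0.346] 119.4
```

View pics/wrist5.png

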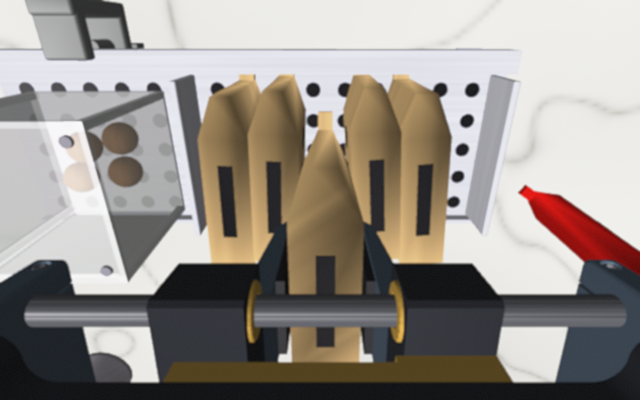

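The box is going in cleanly: the short boxes (247,174) and (403,173) are upright and splayed slightly. I'll carry on to under the rear lip.

Emit:
move_arm:
  plan:
    - {"x": 4.3,"y": 0,"z": 0.2,"rx": 0,"ry": 0,"rz": 0}
    - {"x": 4.3,"y": 0,"z": 0.2,"rx": 0,"ry": 0,"rz": 0}
    - {"x": 4.3,"y": 0,"z": 0.2,"rx": 0,"ry": 0,"rz": 0}
    - {"x": 4.3,"y": 0,"z": 0.2,"rx": 0,"ry": 0,"rz": 0}
    - {"x": 4.3,"y": 0,"z": 0.2,"rx": 0,"ry": 0,"rz": 0}
    - {"x": 0,"y": 0,"z": 0,"rx": 0,"ry": 0,"rz": 0}

```text
time_s: 10.35
ee_pos: [619.5, -20.2, 138.0]
ee_rot: [-180.0, 7.4, -3.0]
force: [-2.0, 2.1, -4.6]
gripper_width: 29.5
gripper_force: 40.0
```

```bash
python3 chk.py
```

```text
t 10.35 tongue [50.7  0.5  0.7] front [-60.3   0.5  15.1] rpy [ 0.992 -0.001 -0.129] F [-2.   2.1 -4.6] T [ 0.54  0.04 -0.03] w 29.5
```

Emit:
move_arm:
  plan:
    - {"x": 2.4,"y": 0,"z": -0.3,"rx": 0,"ry": 0,"rz": 0}
    - {"x": 2.4,"y": 0,"z": -0.3,"rx": 0,"ry": 0,"rz": 0}
    - {"x": 2.4,"y": 0,"z": -0.3,"rx": 0,"ry": 0,"rz": 0}
    - {"x": 2.4,"y": 0,"z": -0.3,"rx": 0,"ry": 0,"rz": 0}
    - {"x": 1.5,"y": 0,"z": -0.2,"rx": 0,"ry": 0,"rz": 0}
    - {"x": 0,"y": 0,"z": 0,"rx": 0,"ry": 0,"rz": 0}

```text
time_s: 10.95
ee_pos: [629.8, -20.9, 138.1]
ee_rot: [-180.0, 7.5, -3.0]
force: [-2.9, 2.9, -2.4]
gripper_width: 29.9
gripper_force: 40.0
```

```bash
python3 chk.py
```

```text
t 10.95 tongue [60.9  0.3  0.8] front [-50.1   0.4  15.4] rpy [ 0.992 -0.001 -0.13 ] F [-2.9  2.9 -2.4] T [ 0.81  0.46 -0.08] w 29.9
```

Emit:
move_arm:
  plan:
    - {"x": 1,"y": 0,"z": -0.1,"rx": 0,"ry": 0,"rz": 0}
    - {"x": 1,"y": 0,"z": -0.1,"rx": 0,"ry": 0,"rz": 0}
    - {"x": 0,"y": 0,"z": 0,"rx": 0,"ry": 0,"rz": 0}

```text
time_s: 11.25
ee_pos: [631.9, -21.0, 138.1]
ee_rot: [-180.0, 7.4, -3.0]
force: [-2.6, 4.4, -3.1]
gripper_width: 29.9
gripper_force: 40.0
```

```bash
python3 - <<'E'
from chk import *
f=grab_frame("wrist"); save(f,"wrist6.png")
E
```

```text
t 11.25 tongue [63.1  0.3  0.9] front [-48.    0.4  15.4] rpy [ 0.992 -0.001 -0.129] F [-2.6  4.4 -3.1] T [ 0.9   0.45 -0.09] w 29.9
```

View pics/wrist6.png

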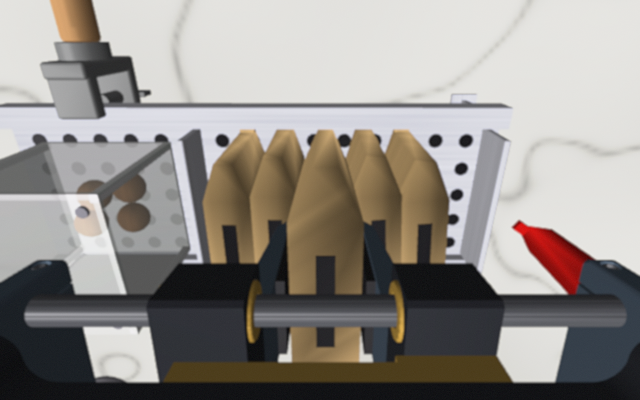

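The tongue is now hidden under the rear lip (325,130) with the front still raised. I'll swing the front down about the tongue tip.

Emit:
move_arm:
  plan:
    - {"x": -1.7,"y": 0,"z": 1.5,"rx": 0,"ry": 0.022,"rz": 0}
    - {"x": -1.7,"y": 0,"z": 1.5,"rx": 0,"ry": 0.022,"rz": 0}
    - {"x": -1.7,"y": 0,"z": 1.5,"rx": 0,"ry": 0.022,"rz": 0}
    - {"x": -1.7,"y": 0,"z": 1.5,"rx": 0,"ry": 0.022,"rz": 0}
    - {"x": 0,"y": 0,"z": 0,"rx": 0,"ry": 0,"rz": 0}

```text
time_s: 11.8
ee_pos: [624.9, -21.5, 133.3]
ee_rot: [179.9, 2.3, -3.0]
force: [-0.2, 0.7, -2.3]
gripper_width: 29.7
gripper_force: 40.0
```

```bash
python3 chk.py
```

```text
t 11.8 tongue [63.7 -0.7  1.5] front [-48.2  -0.7   6. ] rpy [ 0.999 -0.001 -0.039] F [-0.2  0.7 -2.3] T [0.32 0.12 0.01] w 29.7
```

Emit:
move_arm:
  plan:
    - {"x": -1.2,"y": 0,"z": 1.3,"rx": 0,"ry": 0.013,"rz": 0}
    - {"x": -1.2,"y": 0,"z": 1.3,"rx": 0,"ry": 0.013,"rz": 0}
    - {"x": -1.2,"y": 0,"z": 1.3,"rx": 0,"ry": 0.014,"rz": 0}
    - {"x": 0,"y": 0,"z": 0,"rx": 0,"ry": 0,"rz": 0}
    - {"x": 0,"y": 0,"z": 0,"rx": 0,"ry": 0,"rz": 0}

```text
time_s: 12.3
ee_pos: [620.6, -20.9, 129.3]
ee_rot: [180.0, 0.1, -3.0]
force: [-0.8, -0.1, -0.1]
gripper_width: 30.2
gripper_force: 40.0
```

```bash
python3 chk.py
```

```text
t 12.3 tongue [62.4 -0.3  0. ] front [-49.6  -0.2   0.2] rpy [ 1.    -0.001 -0.002] F [-0.8 -0.1 -0.1] T [-0.16  0.21 -0.01] w 30.2
```

Emit:
move_arm:
  plan:
    - {"x": 0,"y": 0,"z": 0.4,"rx": 0,"ry": 0,"rz": 0}
    - {"x": 0,"y": 0,"z": 0,"rx": 0,"ry": 0,"rz": 0}

```text
time_s: 12.5
ee_pos: [620.6, -20.9, 129.3]
ee_rot: [180.0, 0.1, -3.0]
force: [-3.4, -0.8, 3.3]
gripper_width: 30.0
gripper_force: 40.0
```

Emit:
move_arm:
  plan:
    - {"x": 0,"y": 0,"z": 0,"rx": 0,"ry": 0,"rz": 0}
    - {"x": 0,"y": 0,"z": 0,"rx": 0,"ry": 0,"rz": 0}
    - {"x": 0,"y": 0,"z": 0,"rx": 0,"ry": 0,"rz": 0}
    - {"x": 0,"y": 0,"z": 0,"rx": 0,"ry": 0,"rz": 0}
    - {"x": 0,"y": 0,"z": 0,"rx": 0,"ry": 0,"rz": 0}
  grip: 0.55

```text
time_s: 13.0
ee_pos: [620.9, -20.5, 128.5]
ee_rot: [-180.0, 0.1, -3.1]
force: [-1.1, 0.2, -0.2]
gripper_width: 50.0
gripper_force: 0.0
```

Emit:
move_arm:
  plan:
    - {"x": 0,"y": 0,"z": -10,"rx": 0,"ry": 0,"rz": 0}
    - {"x": 0,"y": 0,"z": -20,"rx": 0,"ry": 0,"rz": 0}
    - {"x": 0,"y": 0,"z": -30,"rx": 0,"ry": 0,"rz": 0}
    - {"x": 0,"y": 0,"z": -30,"rx": 0,"ry": 0,"rz": 0}
    - {"x": 0,"y": 0,"z": -30,"rx": 0,"ry": 0,"rz": 0}
    - {"x": -20,"y": 0,"z": -30,"rx": 0,"ry": 0,"rz": 0}
    - {"x": -40,"y": 0,"z": 0,"rx": 0,"ry": 0,"rz": 0}
    - {"x": -30,"y": 0,"z": 0,"rx": 0,"ry": 0,"rz": 0}
    - {"x": 0,"y": 0,"z": 0,"rx": 0,"ry": 0,"rz": 0}
    - {"x": 0,"y": 0,"z": 0,"rx": 0,"ry": 0,"rz": 0}

```text
time_s: 14.0
ee_pos: [531.4, -15.8, 280.0]
ee_rot: [180.0, -0.0, -3.0]
force: [-0.6, -0.3, -0.4]
gripper_width: 49.6
gripper_force: 0.0
```

```bash
python3 - <<'E'
from chk import *
f=grab_frame("wrist"); save(f,"wrist7.png")
P,u,v=pts(f); 
for lo,hi in((112,126),(160,180)):
    k=(P[:,2]>lo)&(P[:,2]<hi)&(P[:,0]>550)&(abs(P[:,1]+21)<100); im=np.zeros((400,640),np.uint8); im[v[k],u[k]]=255
    n,lab,st,ce=cv2.connectedComponentsWithStats(im,connectivity=4)
    for i in range(1,n):
        if st[i,4]<200: continue
        q=P[k&(lab[v,u]==i)]; q=(q-B)@S; med=np.median(q[:,2]); q=q[abs(q[:,2]-med)<3]
        c=np.linalg.lstsq(np.c_[q[:,:2],np.ones(len(q))],q[:,2],rcond=None)[0]
        r=cv2.minAreaRect(q[:,:2].astype(np.float32)); print(np.round(ce[i]),len(q),np.round(r[0],1),np.round(r[1],1),round(r[2],1),"x",q[:,0].min().round(1),q[:,0].max().round(1),"slopes",c[:2].round(3),"z",med.round(1))
E
```

```text
t 14.0 tongue [-26.7   0.2 150.9] front [-138.7    0.3  150.8] rpy [ 1.    -0.001  0.001] F [-0.6 -0.3 -0.4] T [ 0.04 -0.03 -0.03] w 49.6
[277.  72.] 6538 [ 1.1 41.9] [ 50.9 103. ] 89.2 x -50.2 52.4 slopes [-0.001 -0.001] z 69.2
[376.  72.] 6641 [  1.4 -44.2] [104.   52.2] 3.7 x -50.1 52.3 slopes [-0.001 -0.001] z 69.2
[326.  72.] 5243 [-0.8 -0.8] [96.9 30. ] 0.1 x -49.3 47.6 slopes [-0.001 -0.002] z 119.1
```

View pics/wrist7.png

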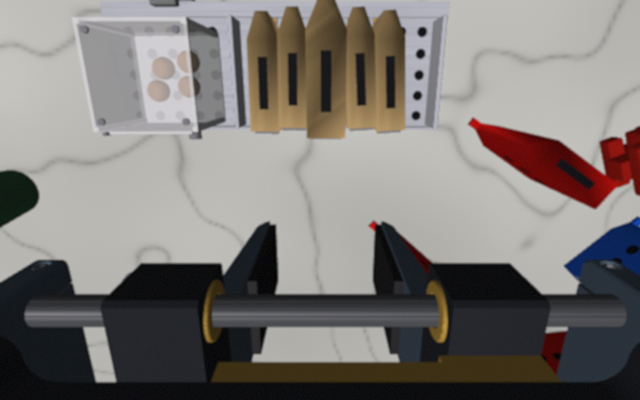

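The tall box stands flat at (326,72), with all four short boxes upright on either side of it. The gripper is clear, so I'm handing in.

```bash
python3 -c "
from workcell import *
print(job_done())"
```

```text
the job is handed in; nothing more can be done
None
```

The job is handed in at about 14 s: the tall box measured flat in the gap, in line with the shelf, with the four short boxes upright and the gripper clear. Its tongue slid under the rear lip before I swung the front down. No verdict came back.

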